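Prop the charging bay's spring cover and take out the cell

TASK

The cell in the charging bay is ready: push the bay's spring-closing cover open with the steel wedge and leave the wedge standing on the bench against it, so that the cover stays wide open by itself. Then reach in, take out the cell and stand it upright in the free part of the grey tray, next to the two cells already there, leaving the cover propped open and the other things where they are.

Things in the scene. Friction and masses are not known exactly. Their poses are not given: they have to be found in the camera images.
- bay: Fixed charging bay: white sheet-steel tub 150 x 150 mm, walls 4 mm thick and 85 mm high, floor 6 mm thick, open at the top; its front (own -x side) has only an 18 mm sill. Origin: centre of the footprint, on the bench. Own z up, own -x to the front, own +y towards the end where the cover's tongue sticks out.
- cover (a joint): Angle of the bay's swing cover about its upright hinge pin, rad: 0 = shut, 1.57 = swung a quarter turn out to the front, stop at 1.75; it opens anticlockwise seen from above (increasing yaw). A spring pulls it shut with 0.15 (shut) to 0.24 N m (open), damped, so that let go it swings shut in about 1 to 2 s. The cover is one rigid piece: an upright skirt plate and a clear flat top.
- hinge (a point): Hinge axis of the cover, at bench height: (-84, -70, 0) mm in the bay's frame; pin 118 mm high. The cover's clear top, 3 mm thick, 88 to 91 mm above the bench, reaches 158 mm inwards (bay side) from the skirt but only to 152 mm from the hinge along the skirt; farther out nothing stands over the skirt's inner side.
- tongue_end (a point): End of the cover's skirt, mid-plane, 52 mm above the bench. The skirt is a white upright plate 4 mm thick, 14 to 90 mm above the bench, running straight from the hinge axis to here, 255 mm (shut: along the bay's front, in the bay's +y). From 152 to 255 mm it is a bare tongue past the bay's end: push it there, from its inner (bay) side.
- wedge: Loose dark steel wedge lying on its flat underside, 0.6 kg: 110 mm long (own x), 30 mm wide (own y, upright sides to grip across), 46 mm high at the thick end (own x = -55 mm), sloping straight to 4 mm at the thin end (own x = +55 mm). Origin: centre of the underside. Pushed thin end first, it runs 26 mm under the skirt's lower edge before it bears on it; its friction on the bench holds the cover.
- cell: The cell to take out: aluminium prismatic battery cell standing upright in the bay, 0.3 kg, 70 mm (own x) by 26 mm (own y), 66 mm high plus two terminals (12 mm round, 5 mm high). Origin: centre of the underside, on the bay's floor. Grip across the 26 mm. There is at least 25 mm between its flat sides and the bay's walls.
- tray: Fixed open grey plastic tray, 200 mm (own x) by 120 mm (own y), 35 mm high, walls and floor 4 mm thick. Origin: centre of the footprint. Two cells stand in its own -x half; the own +x half is free.
- tray_free (a point): Middle of the free part of the tray, on its floor: own x +45 mm of the tray, 4 mm above the bench.
- cell_b: Bystander: a like cell standing in the tray, at the tray's own x about -77 mm, thin side along the tray's x. Origin: centre of the underside.
- cell_c: Bystander: a like cell standing in the tray, at the tray's own x about -43 mm, thin side along the tray's x. Origin: centre of the underside.
- meter: Bystander: black hand-held meter, 70 x 130 x 34 mm, lying on the bench. Origin: centre of the underside.
- chest_handle: Bystander: loose galvanised chest handle, 90 x 60 mm plate with a folding bail, lying on the bench. Origin: centre of the underside.
There are look-alikes about, which are no part of the job. Several things have the shape of the wedge; the one meant has the colours described above. Several things have the shape of the tray; the one meant has the colours described above.

How it is judged (in metres and radians):
On the way, in this order (a step that is already met when the one before it is completed fails the run):
1. the wedge alone holds the cover open, at least 0.9 rad (about 50 degrees), with the robot touching neither (value of joint cover above 0.9 rad and contact force between wedge and bay above 0.15 N and contact force between each of the arm, the fingers and bay below 0.1 N and contact force between the fingers and wedge below 0.1 N), for 0.4 s.
2. the cell is out of the bay, clear of it, with the cover still open (value of joint cover above 0.9 rad and horizontal distance between cell and bay above 0.15 m), for 0.1 s.
At the end, for the whole second after the job is handed in: The cell stands upright (within 0.08 rad) and at rest on the floor of the tray's free part (underside within 10 mm of the tray's underside level, centre inside the tray's walls), the wedge lies on the bench (tilted less than 0.2 rad) and presses against the cover, which stands open at least 0.9 rad (x of cell in the frame of tray between -0.03 and 0.095 m and y of cell in the frame of tray between -0.055 and 0.055 m and z of cell in the frame of tray between 0 and 0.01 m and angle between cell's own z axis and vertical below 0.08 rad and linear speed of each of cell, wedge below 0.02 m/s and value of joint cover above 0.9 rad and contact force between wedge and bay above 0.15 N and angle between wedge's own z axis and vertical below 0.2 rad and height (world z) of wedge below 0.015 m); the robot touches nothing.
It fails at once if the cell is tipped by more than 0.6 rad (angle between cell's own z axis and vertical above 0.6 rad).
It fails at once if a cell standing in the tray is shifted by more than 20 mm or toppled (distance of any of cell_b, cell_c from where it was at the start of the episode above 0.02 m or angle between any of cell_b, cell_c's own z axis and vertical above 0.3 rad).
It fails at once if the meter or the chest handle is shifted by more than 30 mm (distance of any of meter, chest_handle from where it was at the start of the episode above 0.03 m).
It also fails if it takes over 69 s, if anything falls off the work surface, if the arm or the gripper's body presses on something with over 40 N, if the wrist force passes 120 N, or if a joint passes its speed limit or range.

ROBOT

A 6-joint arm with a two-finger parallel gripper is mounted at the origin on the work surface. World frame = base frame: x ahead of the robot, y to its left, z up, the work surface at z = 0. Lengths are in m, angles in degrees, forces in N, time in s.
With the tool pointing down it reaches from about 0.35 to 0.875 m from the base axis. Payload 4.2 kg.
Tool frame: the origin (TCP) lies on the centre line of the jaws, within the pads' length; the fingertips stand 19 mm ahead of it and the grasp point (between the pads) is the TCP; z points along the fingers, y is the line along which they close (so a half turn about z gives the same grasp; the last joint's range is limited). The gripper opens to 87 mm and grips with 3 to 60 N. Pads are 19 mm wide; open, the fingers measure 117 mm over their backs; the gripper's body (75 mm by 190 mm) begins 51 mm behind the grasp point.
Start: joints at [-58.751, 22.042, 0.453, 0, -68.411, -14.817], TCP at [0.177, -0.599, 0.242] pointing down, gripper open.
Joint ranges: [-179.83, 179.83], [-69.29, 118.12], [-61.27, 80.66], [-181.25, 117.63], [-171.15, -9.14], [-177.46, 177.46]. Speed limits (degrees/s): [159.86, 159.86, 180, 180, 180, 180].

INTERFACE

Orientations are given as a 3x3 rotation matrix whose columns are the frame's x, y, z axes.
In Python, from station import sense, capture, finish_job, search_frame, masks_of gives the robot as it stands.
- The arm moves only by the tool drive_tool, never from a script. Its argument "rows" is a list of rows, each a list of 7 numbers: the opening in per cent of the stroke, from 0 (shut) to 100 (fully open), then the shift along the world's x, y, z in mm, then the turn, a rotation vector about the world's x, y, z in rad. In form: [[fingers, dx, dy, dz, wx, wy, wz], ...]. A call has 1 to 5 rows; each row shifts and turns the commanded pose from where the row before left it; what a row does not reach is not made up. A row lasts 1/12 s, in which the tool goes at most 41.7 mm and 7.16 degrees, less where a joint would pass 70% of its speed; a pose out of reach is approached as far as the arm can. A call is refused whole if a number of a shift passes 41.7 or a number of a turn 0.125, either way. A call with a gripper value outside its range is refused whole. The fingers move at their own pace and stop on an object; the grip force is fixed at half the most. Time passes only in rows, so rows that do not move let the fingers close. It gives the time, the measured TCP pose, the force, the opening and the grip force at its end, in the units of the state.
- sense(): the state, without advancing time (a new reading comes with each control period).
- capture(name): name is "scene" or "top" or "wrist"; returns a dict with "frame" (384x512x3 uint8, red, green, blue), "z_map" (384x512 float32, m along the optical axis (not along the pixel's ray), 0 where there is no reading), "fx", "fy", "cx", "cy" (pixels), "R" (3x3) and "t" (3): a world point X has camera coordinates R X + t; the wrist camera has in their place "T_tool_cam" (4x4, takes a point from camera to tool coordinates, whose origin is the TCP and whose axes are the flange's). Camera axes: x right, y down, z forward; pixel columns grow to the right and rows downward; lengths in m; the calibration is good to about 2 mm. A picture is of the moment at which its call begins: read the wrist's pose just before it.
- finish_job(): hands the job in; it is judged then, once.
Trained networks look in a picture, given as the dict that the camera call returned (one of the last four; its "shot" number tells which), for a name from the list of things; names that differ only in an ending like _2 or _b are one class to them, and where a whole thing is asked for, a point or a joint stands for the part that bears it (a point fixed in the world has none). Each returns a list of dicts, best first, with "p" (0 to 1); they miss things now and then, are a little off and sometimes report something else, mostly with a low value. They report only what shows in the picture. A call takes as long as a camera call. They do not tell look-alikes from the thing itself.
- search_frame(label, picture): "xy" ([column, row] in pixels, amid what is visible of it).
- masks_of(label, picture): "region" (384x512 bool, what is visible of it) and "xy" ([column, row] in pixels, amid what is visible of it).
The state is a dict: "time_s": time; "joints": joint angles; "joint_velocities": joint speeds; "effort": joint torques, N m; "tcp_pos": TCP position; "ee_rot": TCP orientation; "wrist_force": force on the tool from outside, world axes, zero at the start; "moment": the same for the moment, N m; "gripper_width": opening from 0.0 (shut) to 1.0 (fully open); "gripper_force": force on a finger pad.
Only numpy, scipy, OpenCV 4.12 (cv2) and the standard library are available. Lean on these libraries where they do the work, as an engineer would, in place of code of your own. Each camera call takes 0.05 s, during which the arm holds its last target. There are 200 camera calls.

## Working session

There is one attempt and no reset: what is moved stays moved. The work goes in short steps, Python scripts to look and compute and a tool call to move; the robot and the scene stay as the last step left them, time stands still between calls to the robot, and variables do not carry over. Pictures are saved under pics/ and viewed, at most 10 in all, crops included, and the job is handed in when it is done.

Besides the shell and the picture viewer there is one more tool, called after "Emit:" as name(argument=value, ...), one argument or row to a line, values as JSON. drive_tool: Moves the arm, as the interface text tells. Its arguments: {"type":"object","properties":{"rows":{"type":"array"}},"required":["rows"]}

```bash
ls; mkdir -p pics; cat > h.py <<'E'
import numpy as np, cv2
from station import *
np.set_printoptions(precision=4,suppress=True)
def world(c,mask=None):
    z=c["z_map"]; v,u=np.indices(z.shape)
    P=np.stack([(u-c["cx"])/c["fx"]*z,(v-c["cy"])/c["fy"]*z,z],-1)
    return (P-c["t"])@c["R"]   # R^T (P-t)
def save(n,im): cv2.imwrite("pics/"+n,im[...,::-1])
E
python3 - <<'E'
from h import *
a=capture("scene");b=capture("top")
save("both.png",cv2.resize(np.vstack([a["frame"],b["frame"]]),None,fx=.78,fy=.78))
np.savez("ab.npz",sa=world(a),sb=world(b),fa=a["frame"],fb=b["frame"])
s=sense();print(s["tcp_pos"],s["ee_rot"],s["time_s"])
for nm,c in(("scene",a),("top",b)):
    W=world(c)
    print(nm,-c["R"].T@c["t"])
    for l in["bay","cover","wedge","cell","tray","meter","chest_handle"]:
        for m in masks_of(l,c):
            r=m["region"]&(c["z_map"]>0)
            if r.sum()<5: continue
            print(l,round(m["p"],2),np.round(m["xy"]),r.sum(),np.median(W[r],0),np.median(c["frame"][r],0))
E
```

```text
pics
[ 0.1767 -0.599   0.2405] [[-0.9592 -0.2827 -0.0007]
 [-0.2827  0.9592  0.0019]
 [ 0.0001  0.002  -1.    ]] 0.1
scene [ 1.3571 -0.2093  0.8348]
bay 0.87 [342. 197.] 5439 [0.6038 0.2026 0.088 ] [119. 117. 115.]
cover 0.67 [332. 189.] 3759 [0.566  0.1893 0.09  ] [128. 126. 125.]
wedge 0.97 [195. 196.] 618 [ 0.4427 -0.1333  0.0206] [59. 61. 62.]
wedge 0.9 [177. 237.] 730 [ 0.5886 -0.192   0.0221] [76. 49. 32.]
wedge 0.56 [344. 200.] 5494 [0.6037 0.2025 0.0879] [119. 117. 114.]
cell 0.73 [100. 206.] 791 [ 0.4603 -0.3565  0.0484] [75. 76. 75.]
cell 0.66 [104. 188.] 316 [ 0.4242 -0.3401  0.0692] [74.  74.  72.5]
tray 0.86 [105. 156.] 2358 [ 0.2013 -0.353   0.0059] [29. 76. 75.]
tray 0.6 [ 95. 233.] 2985 [ 0.5199 -0.3763  0.0057] [56. 57. 57.]
meter 0.72 [384. 158.] 1121 [0.41   0.4187 0.0322] [23. 23. 23.]
meter 0.21 [340. 202.] 5558 [0.6034 0.2032 0.0877] [118. 116. 113.]
chest_handle 0.61 [106. 298.] 1127 [ 0.6997 -0.3545  0.0046] [120. 121. 124.]
top [0.3932 0.0374 0.9575]
bay 0.66 [189. 145.] 4445 [0.5727 0.2124 0.091 ] [123. 119. 118.]
cover 0.85 [187. 150.] 4166 [0.568  0.213  0.0911] [124. 119. 119.]
wedge 0.71 [338. 151.] 592 [ 0.5862 -0.1885  0.0215] [65. 37. 17.]
cell 0.77 [403. 210.] 400 [ 0.4199 -0.3439  0.0701] [67.  68.  66.5]
cell 0.68 [184. 150.] 4063 [0.5693 0.2133 0.0911] [124. 120. 119.]
cell 0.64 [404. 200.] 446 [ 0.4511 -0.349   0.0695] [64. 64. 64.]
cell 0.52 [405. 175.] 2771 [ 0.5219 -0.3745  0.0053] [51. 51. 50.]
tray 0.96 [404. 175.] 2901 [ 0.5212 -0.3723  0.0053] [52. 52. 50.]
tray 0.95 [404. 296.] 3883 [ 0.2063 -0.3579  0.0046] [ 7. 69. 67.]
meter 0.82 [110. 216.] 1347 [0.3976 0.4221 0.0341] [25. 23. 20.]
chest_handle 0.81 [396. 115.] 662 [ 0.6968 -0.3539  0.0056] [106. 107. 109.]
```

View pics/both.png

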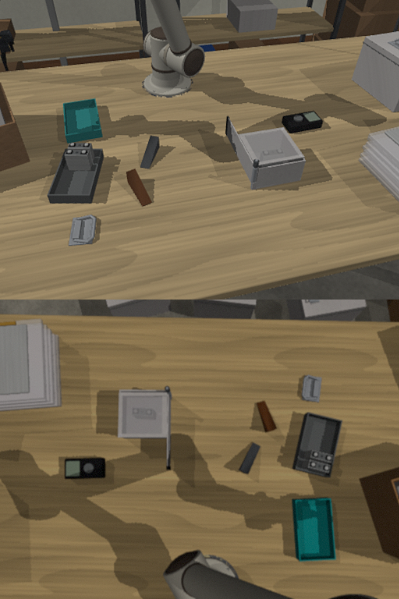

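The dark-steel wedge is the grey one at scene pixel (195,196), and the brown one at (177,237) is the look-alike. The grey tray is at (95,233), and the teal one at (105,156) is the look-alike. The bay is at (342,197), with its hinge post toward the front of the picture and its tongue toward the robot. Next I'll measure the poses and check my choice in a close crop.

```bash
python3 - <<'E'
from h import *
d=np.load("ab.npz")
crop=lambda f,x0,x1,y0,y1,k:cv2.resize(f[y0:y1,x0:x1],None,fx=k,fy=k,interpolation=cv2.INTER_CUBIC)
A=crop(d["fb"],140,440,90,225,2.6); B=crop(d["fa"],60,400,140,250,780/340)
A=np.clip(A.astype(float)*1.5,0,255).astype(np.uint8);B=np.clip(B.astype(float)*1.5,0,255).astype(np.uint8)
A=A[:, :780];B=cv2.resize(B,(780,245))
save("crop1.png",np.vstack([A,B]))
S=np.vstack([d["sa"].reshape(-1,3),d["sb"].reshape(-1,3)])
src=np.r_[np.zeros(196608),np.ones(196608)]
def roi(c,r,z0,z1,k=None):
    m=(np.hypot(S[:,0]-c[0],S[:,1]-c[1])<r)&(S[:,2]>z0)&(S[:,2]<z1)
    if k is not None:m&=src==k
    return S[m]
def rect(n,P):
    r=cv2.minAreaRect((P[:,:2]*1000).astype(np.float32)); print(n,len(P),np.round(r[0],1),np.round(r[1],1),round(r[2],1))
for k in(0,1,None):
    P=roi((.443,-.133),.085,.008,.06,k); rect("wedge",P)
    hi=P[P[:,2]>.036]; lo=P[P[:,2]<.015]
    print(" hi",hi[:,:2].mean(0)," lo",lo[:,:2].mean(0), P[:,2].max())
rect("brown",roi((.587,-.19),.08,.008,.06))
rect("tray",roi((.52,-.375),.14,.028,.042,1)); rect("tray0",roi((.52,-.375),.14,.028,.042,0))
rect("cells",roi((.435,-.347),.08,.06,.08,1))
P=roi((.57,.21),.2,.083,.095,1);rect("cover top",P)
P=roi((.66,.125),.06,.10,.125);rect("pin",P);print(np.median(P,0))
P=S[(S[:,0]>.36)&(S[:,0]<.505)&(S[:,1]>.05)&(S[:,1]<.2)&(S[:,2]>.08)&(S[:,2]<.095)]
rect("tongue",P)
P=roi((.41,.42),.1,.028,.04,1);rect("meter",P)
P=roi((.7,-.355),.08,.003,.02,1);rect("handle",P)
E
```

```text
wedge 502 [ 439.6 -134.6] [ 31.5 106.1] 63.0
 hi [ 0.4055 -0.1169]  lo [ 0.4667 -0.1454] 0.04820122962852481
wedge 452 [ 444.7 -135.8] [ 30.4 108. ] 63.3
 hi [ 0.4085 -0.1175]  lo [ 0.4704 -0.1479] 0.04863079017253491
wedge 954 [ 442.5 -135.6] [ 32.1 112. ] 63.3
 hi [ 0.4071 -0.1172]  lo [ 0.4683 -0.1465] 0.04863079017253491
brown 1107 [ 589.6 -190. ] [113.6  33.1] 18.2
tray 625 [ 495.3 -365.5] [123.  200.4] 77.3
tray0 699 [ 491.5 -365.6] [122.5 205.4] 77.3
cells 608 [ 437.  -353.7] [71.9 59.9] 76.3
cover top 3936 [527.6 219.5] [258.4 163.3] 0.7
pin 103 [651.7 143.9] [14.7 15.3] 13.5
[0.6522 0.143  0.1138]
tongue 282 [461.9 148.2] [123.7  54.8] 28.2
meter 1226 [397.3 427.6] [ 69.7 127.9] 3.1
handle 697 [ 703.1 -357.6] [148.3 150.3] 7.1
```

View pics/crop1.png

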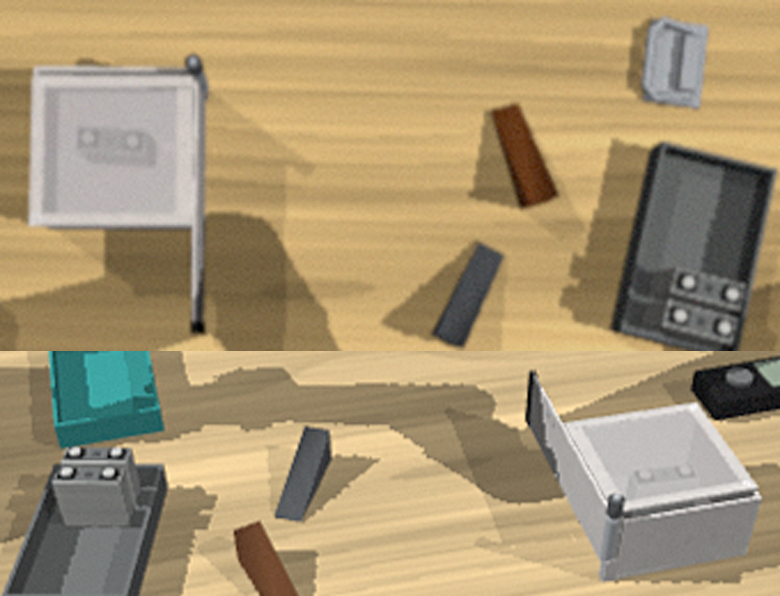

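The crop confirms it: the dark-steel wedge is at crop (468,290), with its thick end toward the robot. In the free bay the cell stands with its thin side along world x. I'll go to the wedge now.

Emit:
drive_tool(
  rows=[
    [100, 11.4, 24.1, -4, 0, 0, 0.12],
    [100, 11.4, 24.1, -4, 0, 0, 0.12],
    [100, 11.4, 24.1, -4, 0, 0, 0.12],
    [100, 11.4, 24.1, -4, 0, 0, 0.12],
    [100, 11.4, 24.1, -4, 0, 0, 0.12],
  ],
)

```text
time_s: 1.22
tcp_pos: [0.2341, -0.4779, 0.2215]
ee_rot: [[-0.628, -0.779, 0.0], [-0.779, 0.628, -0.0], [0.0, -0.0, -1.0]]
wrist_force: [0.9, 0.6, 0.7]
gripper_width: 0.999
gripper_force: 0.0
```

Emit:
drive_tool(
  rows=[
    [100, 11.4, 24.1, -4, 0, 0, 0.12],
    [100, 11.4, 24.1, -4, 0, 0, 0.12],
    [100, 11.4, 24.1, -4, 0, 0, 0.12],
    [100, 11.4, 24.1, -4, 0, 0, 0.12],
    [100, 11.4, 24.1, -4, 0, 0, 0.12],
  ],
)

```text
time_s: 1.63
tcp_pos: [0.2912, -0.3574, 0.2016]
ee_rot: [[-0.078, -0.997, 0.001], [-0.997, 0.078, -0.0], [0.0, -0.001, -1.0]]
wrist_force: [0.2, 0.3, 0.6]
gripper_width: 0.999
gripper_force: 0.0
```

Emit:
drive_tool(
  rows=[
    [100, 11.4, 24.1, -4, 0, 0, 0.12],
    [100, 11.4, 24.1, -4, 0, 0, 0.12],
    [100, 11.4, 24.1, -4, 0, 0, 0.12],
    [100, 11.4, 24.1, -4, 0, 0, 0.12],
    [100, 11.4, 24.1, -4, 0, 0, 0.12],
  ],
)

```text
time_s: 2.05
tcp_pos: [0.3483, -0.2368, 0.1817]
ee_rot: [[0.499, -0.867, 0.001], [-0.867, -0.499, -0.0], [0.001, -0.001, -1.0]]
wrist_force: [1.3, 0.3, -0.5]
gripper_width: 1.001
gripper_force: 0.0
```

Emit:
drive_tool(
  rows=[
    [100, 11.4, 24.1, -4, 0, 0, 0.12],
    [100, 11.4, 24.1, -4, 0, 0, 0.12],
    [100, 11.4, 24.1, -4, 0, 0, 0.12],
    [100, 11.4, 24.1, -4, 0, 0, 0.12],
    [100, 11.4, 24.1, -4, 0, 0, 0.12],
  ],
)

```text
time_s: 2.47
tcp_pos: [0.4054, -0.1162, 0.1618]
ee_rot: [[0.901, -0.434, 0.001], [-0.434, -0.901, 0.0], [0.001, -0.0, -1.0]]
wrist_force: [0.2, -0.3, 0.3]
gripper_width: 1.0
gripper_force: 0.0
```

```bash
cat >> h.py <<'E'
def st():
    s=sense();R=np.array(s["ee_rot"])
    print("t",round(s["time_s"],2),"tcp",np.round(np.array(s["tcp_pos"])*1000,1),"yaw_y",round(np.degrees(np.arctan2(R[1,1],R[0,1]))%360,1),"z",R[:,2],"j",np.round(s["joints"],1),"F",np.round(s["wrist_force"],1),"w",round(s["gripper_width"],3),"gf",np.round(s["gripper_force"],1))
    return s,R
def wristcloud():
    s,R=st();c=capture("wrist");z=c["z_map"];v,u=np.indices(z.shape)
    P=np.stack([(u-c["cx"])/c["fx"]*z,(v-c["cy"])/c["fy"]*z,z],-1)
    T=np.array(c["T_tool_cam"]);P=P@T[:3,:3].T+T[:3,3]
    return c,P@R.T+np.array(s["tcp_pos"])
E
python3 - <<'E'
from h import *
c,W=wristcloud()
W[c["z_map"]==0]=9
P=W[(np.hypot(W[...,0]-.442,W[...,1]+.135)<.085)&(W[...,2]>.008)&(W[...,2]<.06)]
r=cv2.minAreaRect((P[:,:2]*1000).astype(np.float32));print(len(P),r)
save("w1.png",c["frame"])
E
```

```text
t 2.47 tcp [ 405.4 -116.2  161.8] yaw_y 244.3 z [ 0.0011  0.     -1.    ] j [  6.3   6.9 -33.3   0.  -49.7  58. ] F [ 0.2 -0.3  0.3] w 1.0 gf 0.0
3418 ((439.81109619140625, -135.71401977539062), (30.090633392333984, 103.10720825195312), 63.1677131652832)
```

Emit:
drive_tool(
  rows=[
    [100, 0, 0, -30, 0, 0, -0.02],
    [100, 0, 0, -30, 0, 0, 0],
    [100, 0, 0, -30, 0, 0, 0],
    [100, 0, 0, -20, 0, 0, 0],
    [100, 0, 0, -6.8, 0, 0, 0],
  ],
)

```text
time_s: 2.93
tcp_pos: [0.4029, -0.1175, 0.0423]
ee_rot: [[0.889, -0.458, -0.006], [-0.458, -0.889, -0.0], [-0.005, 0.003, -1.0]]
wrist_force: [0.5, 0.8, 0.5]
gripper_width: 0.998
gripper_force: 0.0
```

Emit:
drive_tool(
  rows=[
    [0, 0, 0, 0, 0, 0, 0],
    [0, 0, 0, 0, 0, 0, 0],
    [0, 0, 0, 0, 0, 0, 0],
    [0, 0, 0, 0, 0, 0, 0],
    [0, 0, 0, 0, 0, 0, 0],
  ],
)

```text
time_s: 3.35
tcp_pos: [0.4057, -0.1174, 0.0459]
ee_rot: [[0.889, -0.457, 0.003], [-0.457, -0.889, 0.0], [0.002, -0.002, -1.0]]
wrist_force: [0.3, 1.5, -0.7]
gripper_width: 0.709
gripper_force: 0.0
```

Emit:
drive_tool(
  rows=[
    [0, 0, 0, 0, 0, 0, 0],
    [0, 0, 0, 0, 0, 0, 0],
    [0, 0, 0, 0, 0, 0, 0],
    [0, 0, 0, 0, 0, 0, 0],
    [0, 0, 0, 0, 0, 0, 0],
  ],
)

```text
time_s: 3.77
tcp_pos: [0.4048, -0.1175, 0.0448]
ee_rot: [[0.889, -0.457, -0.0], [-0.457, -0.889, -0.0], [-0.0, 0.0, -1.0]]
wrist_force: [-0.4, -0.2, 0.2]
gripper_width: 0.342
gripper_force: 30.0
```

Emit:
drive_tool(
  rows=[
    [0, 0, 0, 15, 0, 0, 0],
    [0, 0, 0, 30, 0, 0, 0],
    [0, 0, 0, 35, 0, 0, 0],
    [0, 0, 0, 35, 0, 0, 0],
    [0, 0, 0, 25, 0, 0, 0],
  ],
)

```text
time_s: 4.18
tcp_pos: [0.4042, -0.1174, 0.1864]
ee_rot: [[0.889, -0.457, 0.0], [-0.457, -0.889, 0.0], [-0.0, -0.001, -1.0]]
wrist_force: [1.1, -0.3, -6.3]
gripper_width: 0.338
gripper_force: 30.0
```

Emit:
drive_tool(
  rows=[
    [0, 1, 24.8, 0, 0, 0, -0.0723],
    [0, 1, 24.8, 0, 0, 0, -0.0723],
    [0, 1, 24.8, 0, 0, 0, -0.0723],
    [0, 1, 24.8, 0, 0, 0, -0.0723],
    [0, 1, 24.8, 0, 0, 0, -0.0723],
  ],
)

```text
time_s: 4.6
tcp_pos: [0.4079, 0.0073, 0.1833]
ee_rot: [[0.667, -0.745, -0.004], [-0.745, -0.667, -0.0], [-0.003, 0.003, -1.0]]
wrist_force: [0.3, 0.2, -6.0]
gripper_width: 0.343
gripper_force: 30.0
```

Emit:
drive_tool(
  rows=[
    [0, 1, 24.8, 0, 0, 0, -0.0723],
    [0, 1, 24.8, 0, 0, 0, -0.0723],
    [0, 1, 24.8, 0, 0, 0, -0.0723],
    [0, 1, 24.8, 0, 0, 0, -0.0723],
    [0, 1, 24.8, 0, 0, 0, -0.0723],
  ],
)

```text
time_s: 5.02
tcp_pos: [0.4131, 0.1312, 0.1832]
ee_rot: [[0.36, -0.933, -0.004], [-0.933, -0.36, -0.001], [-0.0, 0.004, -1.0]]
wrist_force: [0.2, 0.4, -4.9]
gripper_width: 0.342
gripper_force: 30.0
```

Emit:
drive_tool(
  rows=[
    [0, 1, 24.8, 0, 0, 0, -0.0723],
    [0, 1, 24.8, 0, 0, 0, -0.0723],
    [0, 1, 24.8, 0, 0, 0, -0.0723],
    [0, 1, 24.8, 0, 0, 0, -0.0723],
    [0, 1, 24.8, 0, 0, 0, -0.0723],
  ],
)

```text
time_s: 5.43
tcp_pos: [0.4184, 0.2549, 0.1829]
ee_rot: [[0.007, -1.0, -0.004], [-1.0, -0.007, -0.002], [0.002, 0.004, -1.0]]
wrist_force: [0.1, 0.5, -5.8]
gripper_width: 0.343
gripper_force: 30.0
```

```bash
python3 - <<'E'
from h import *
st();c=capture("scene");b=capture("top")
save("s2.png",cv2.resize(np.hstack([c["frame"][100:260,260:430],b["frame"][80:240,140:310]]),None,fx=2.3,fy=2.3))
E
```

```text
t 5.43 tcp [418.4 254.9 182.9] yaw_y 180.4 z [-0.0035 -0.002  -1.    ] j [ 50.3  12.2 -22.9  -0.1 -55.2 -49.9] F [ 0.1  0.5 -5.8] w 0.343 gf 30.0
```

View pics/s2.png

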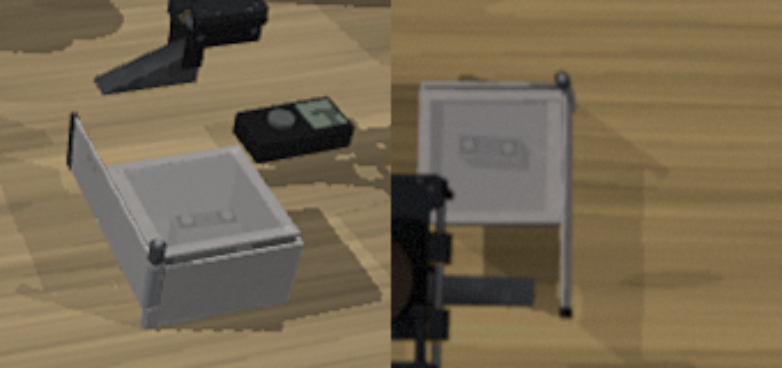

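```bash
python3 - <<'E'
from h import *
H=np.array([652,143]);a0=np.radians(180.7)
def p(th,d=73,r=232):
    a=a0+th;return H+r*np.array([np.cos(a),np.sin(a)])+d*np.array([np.cos(a-np.pi/2),np.sin(a-np.pi/2)])
ths=np.linspace(0,1.35,28);q=np.array([p(t) for t in ths]);print(q[0],q[-1]);print(np.diff(q,axis=0).round(1).tolist())
E
```

```text
[419.1255 213.1602] [532.542  -68.8556]
[[-3.2, -11.7], [-2.6, -11.9], [-2.0, -12.0], [-1.4, -12.1], [-0.8, -12.1], [-0.2, -12.2], [0.4, -12.2], [1.0, -12.1], [1.6, -12.1], [2.2, -12.0], [2.8, -11.8], [3.4, -11.7], [4.0, -11.5], [4.5, -11.3], [5.1, -11.0], [5.6, -10.8], [6.2, -10.5], [6.7, -10.2], [7.2, -9.8], [7.7, -9.4], [8.1, -9.0], [8.6, -8.6], [9.0, -8.2], [9.4, -7.7], [9.8, -7.2], [10.1, -6.7], [10.4, -6.2]]
```

Emit:
drive_tool(
  rows=[
    [0, 0, 0, -35, 0, 0, 0],
    [0, 0, 0, -35, 0, 0, 0],
    [0, 0, 0, -35, 0, 0, 0],
    [0, 0, 0, -23, 0, 0, 0],
    [0, 0, 0, -10, 0, 0, 0],
  ],
)

```text
time_s: 5.95
tcp_pos: [0.4167, 0.2513, 0.0434]
ee_rot: [[0.011, -1.0, -0.008], [-1.0, -0.011, -0.008], [0.008, 0.008, -1.0]]
wrist_force: [-19.3, -0.7, 47.5]
gripper_width: 0.344
gripper_force: 30.0
```

Emit:
drive_tool(
  rows=[
    [0, 0, 0, 0, 0, 0, 0],
    [0, 0, -10, 0, 0, 0, 0],
    [0, 0, -10, 0, 0, 0, 0],
    [0, 0, -10, 0, 0, 0, 0],
  ],
)

```text
time_s: 6.28
tcp_pos: [0.4192, 0.2229, 0.0464]
ee_rot: [[0.011, -1.0, -0.001], [-1.0, -0.011, -0.001], [0.001, 0.001, -1.0]]
wrist_force: [0.3, -0.4, -6.0]
gripper_width: 0.345
gripper_force: 30.0
```

Emit:
drive_tool(
  rows=[
    [0, 0, -10, 0, 0, 0, 0],
    [0, -3.2, -11.7, 0, 0, 0, 0.05],
    [0, -2.6, -11.9, 0, 0, 0, 0.05],
    [0, -2.0, -12.0, 0, 0, 0, 0.05],
    [0, -1.4, -12.1, 0, 0, 0, 0.05],
  ],
)

```text
time_s: 6.7
tcp_pos: [0.4105, 0.1657, 0.0469]
ee_rot: [[0.212, -0.977, 0.001], [-0.977, -0.212, 0.001], [-0.001, -0.001, -1.0]]
wrist_force: [0.5, 2.1, -8.3]
gripper_width: 0.337
gripper_force: 30.0
```

Emit:
drive_tool(
  rows=[
    [0, -0.8, -12.1, 0, 0, 0, 0.05],
    [0, -0.2, -12.2, 0, 0, 0, 0.05],
    [0, 0.4, -12.2, 0, 0, 0, 0.05],
    [0, 1.0, -12.1, 0, 0, 0, 0.05],
  ],
)

```text
time_s: 7.03
tcp_pos: [0.4111, 0.1172, 0.047]
ee_rot: [[0.402, -0.916, 0.001], [-0.916, -0.402, 0.001], [-0.001, -0.002, -1.0]]
wrist_force: [-0.1, 2.4, -8.3]
gripper_width: 0.339
gripper_force: 30.0
```

```bash
cat > ang.py <<'E'
from h import *
st();b=capture("top");W=world(b)
m=(W[...,2]>.083)&(W[...,2]<.097)&(np.hypot(W[...,0]-.652,W[...,1]-.143)<.27)&(b["z_map"]>0)
P=W[m][:,:2]-[.652,.143]
r=np.hypot(*P.T)
# tongue: points at r>.165, largest angle (CCW) edge
a=(np.degrees(np.arctan2(P[:,1],P[:,0]))%360)-180.7
for lo,hi in((.06,.15),(.165,.2),(.2,.26)):
    k=(r>lo)&(r<hi); print(lo,k.sum(),np.percentile(a[k],[2,50,90,98]) if k.any() else "")
E
python3 ang.py; python3 - <<'E'
import sys; sys.path.insert(0,".")
from h import *
c=capture("scene");b=capture("top")
save("s3.png",cv2.resize(np.hstack([c["frame"][100:260,230:400],b["frame"][80:240,160:330]]),None,fx=2.3,fy=2.3))
E
```

```text
t 7.03 tcp [411.1 117.2  47. ] yaw_y 203.7 z [ 0.0013  0.0013 -1.    ] j [ 37.9  18.5 -40.6  -0.  -30.8 -14.1] F [-0.1  2.4 -8.3] w 0.339 gf 30.0
0.06 2285 [-91.0657 -21.9229  16.3963  23.3669]
0.165 429 [-69.4351 -28.7034 -19.08    24.4203]
0.2 113 [-50.     -21.1508  24.6951  24.973 ]
```

View pics/s3.png

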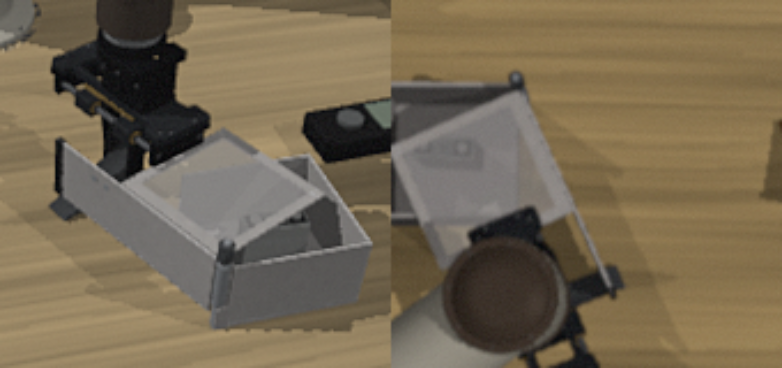

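The wedge is under the tongue (top picture around (605,280)), and the cover is open about 24° and clear of the gripper. I'll keep going along the arc, moving in slightly from the tongue's end.

Emit:
drive_tool(
  rows=[
    [0, 3.4, -11.1, 0, 0, 0, 0.05],
    [0, 4.0, -11.0, 0, 0, 0, 0.05],
    [0, 4.5, -10.8, 0, 0, 0, 0.05],
    [0, 5.0, -10.7, 0, 0, 0, 0.05],
    [0, 4.0, -11.5, 0, 0, 0, 0.05],
  ],
)

```text
time_s: 7.6
tcp_pos: [0.43, 0.0621, 0.0463]
ee_rot: [[0.614, -0.789, -0.004], [-0.789, -0.614, -0.001], [-0.002, 0.004, -1.0]]
wrist_force: [-3.2, 2.4, -5.5]
gripper_width: 0.334
gripper_force: 30.0
```

Emit:
drive_tool(
  rows=[
    [0, 4.5, -11.3, 0, 0, 0, 0.05],
    [0, 5.1, -11.0, 0, 0, 0, 0.05],
    [0, 5.6, -10.8, 0, 0, 0, 0.05],
    [0, 6.2, -10.5, 0, 0, 0, 0.05],
    [0, 6.7, -10.2, 0, 0, 0, 0.05],
  ],
)

```text
time_s: 8.02
tcp_pos: [0.4584, 0.0087, 0.0464]
ee_rot: [[0.791, -0.612, -0.004], [-0.612, -0.791, -0.0], [-0.003, 0.003, -1.0]]
wrist_force: [-2.7, 3.3, -4.6]
gripper_width: 0.345
gripper_force: 30.0
```

Emit:
drive_tool(
  rows=[
    [0, 7.2, -9.8, 0, 0, 0, 0.05],
    [0, 7.7, -9.4, 0, 0, 0, 0.05],
    [0, 8.1, -9.0, 0, 0, 0, 0.05],
    [0, 8.6, -8.6, 0, 0, 0, 0.05],
    [0, 9.0, -8.2, 0, 0, 0, 0.05],
  ],
)

```text
time_s: 8.43
tcp_pos: [0.499, -0.0358, 0.0464]
ee_rot: [[0.918, -0.396, -0.004], [-0.396, -0.918, -0.0], [-0.004, 0.002, -1.0]]
wrist_force: [-2.4, 4.1, -4.4]
gripper_width: 0.342
gripper_force: 30.0
```

Emit:
drive_tool(
  rows=[
    [0, 9.4, -7.7, -0.5, 0, 0, 0.05],
    [0, 9.8, -7.2, -0.5, 0, 0, 0.05],
    [0, 10.1, -6.7, -0.5, 0, 0, 0.05],
    [0, 10.4, -6.2, 0, 0, 0, 0.05],
    [0, 0, 0, 0, 0, 0, 0],
  ],
)

```text
time_s: 8.85
tcp_pos: [0.5402, -0.0643, 0.0453]
ee_rot: [[0.978, -0.208, -0.002], [-0.208, -0.978, -0.001], [-0.002, 0.001, -1.0]]
wrist_force: [-1.0, -0.7, -2.3]
gripper_width: 0.341
gripper_force: 30.0
```

```bash
python3 ang.py; python3 - <<'E'
from h import *
c=capture("scene");b=capture("top")
save("s4.png",cv2.resize(np.hstack([c["frame"][100:260,180:370],b["frame"][80:240,200:370]]),None,fx=2.2,fy=2.2))
E
```

```text
t 8.85 tcp [540.2 -64.3  45.3] yaw_y 258.0 z [-0.002  -0.0007 -1.    ] j [ 10.3  27.2 -24.3   0.  -38.6  67.6] F [-1.  -0.7 -2.3] w 0.341 gf 30.0
0.06 128 [-94.1313 -90.6741  80.3073  81.1251]
0.165 223 [-70.3683  33.1316  40.1285  42.5398]
0.2 73 [-50.7309  31.9354  35.6809  37.4914]
```

View pics/s4.png

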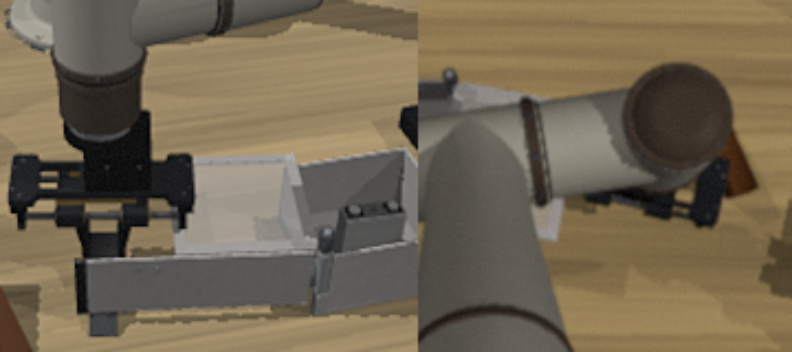

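Emit:
drive_tool(
  rows=[
    [0, 0, 0, -0.8, 0, 0, 0],
    [60, 0, 0, 0, 0, 0, 0],
    [60, 0, 0, 0, 0, 0, 0],
    [60, 0, 0, 0, 0, 0, 0],
    [60, 0, 0, 0, 0, 0, 0],
  ],
)

```text
time_s: 9.42
tcp_pos: [0.5411, -0.063, 0.0452]
ee_rot: [[0.978, -0.207, 0.002], [-0.207, -0.978, 0.0], [0.002, -0.001, -1.0]]
wrist_force: [-0.2, -0.3, -0.0]
gripper_width: 0.549
gripper_force: 0.0
```

Emit:
drive_tool(
  rows=[
    [60, 0, 0, 0, 0, 0, 0],
    [60, 0, 0, 0, 0, 0, 0],
    [60, 0, 0, 10, 0, 0, 0],
    [60, 0, 0, 20, 0, 0, 0],
    [60, 0, 0, 35, 0, 0, 0],
  ],
)

```text
time_s: 9.83
tcp_pos: [0.5379, -0.0637, 0.1076]
ee_rot: [[0.978, -0.208, -0.008], [-0.208, -0.978, -0.001], [-0.007, 0.002, -1.0]]
wrist_force: [1.0, 0.3, -0.3]
gripper_width: 0.595
gripper_force: 0.0
```

Emit:
drive_tool(
  rows=[
    [60, 0, 0, 40, 0, 0, 0],
    [60, 0, 0, 40, 0, 0, 0],
    [40, 0, 0, 40, 0, 0, 0],
    [40, 0, 0, 0, 0, 0, 0],
    [40, 0, 0, 0, 0, 0, 0],
  ],
)

```text
time_s: 10.25
tcp_pos: [0.5416, -0.0633, 0.2334]
ee_rot: [[0.978, -0.208, 0.008], [-0.208, -0.978, 0.001], [0.008, -0.003, -1.0]]
wrist_force: [-0.3, -0.3, -0.3]
gripper_width: 0.458
gripper_force: 0.0
```

```bash
python3 - <<'E'
from h import *
st();c=capture("scene");W=world(c)
H=np.array([.652,.143])
m=(W[...,2]>.02)&(W[...,2]<.09)&(c["z_map"]>0)&(W[...,1]<.13)&(W[...,1]>-.14)&(np.hypot(W[...,0]-.652,W[...,1]-.143)<.26)
P=W[m&(W[...,2]>.05)][:,:2]-H
print("cover deg",np.percentile(np.degrees(np.arctan2(P[:,1],P[:,0]))%360-180.7,[50,90,97]),len(P))
w=[x for x in masks_of("wedge",c)]
for x in w: r=x["region"]&(c["z_map"]>0);print(x["p"],np.round(x["xy"]),np.median(W[r],0))
# cell
for x in masks_of("cell",c):
    r=x["region"]&(c["z_map"]>0); print("cell",x["p"],np.round(x["xy"]),np.median(W[r],0))
m=(W[...,2]>.066)&(W[...,2]<.0755)&(W[...,1]>.155)&(W[...,1]<.28)&(W[...,0]>.53)&(W[...,0]<.65)&(c["z_map"]>0)
P=W[m];print(len(P),cv2.minAreaRect((P[:,:2]*1000).astype(np.float32)),P.mean(0))
save("s5.png",cv2.resize(c["frame"][130:260,180:410],None,fx=2.6,fy=2.6))
E
```

```text
t 10.25 tcp [541.6 -63.3 233.4] yaw_y 258.0 z [ 0.0079  0.0012 -1.    ] j [ 10.4  14.4 -11.9   0.  -63.2  67.6] F [-0.3 -0.3 -0.3] w 0.458 gf 0.0
cover deg [78.2427 79.5422 80.1438] 2076
0.88 [228. 241.] [ 0.6098 -0.0732  0.0133]
0.69 [179. 238.] [ 0.5888 -0.1917  0.0214]
cell 0.96 [103. 205.] [ 0.4608 -0.3549  0.049 ]
cell 0.91 [104. 186.] [ 0.4248 -0.3377  0.0691]
cell 0.65 [ 96. 233.] [ 0.5196 -0.3757  0.0057]
cell 0.57 [346. 202.] [0.5938 0.2218 0.0596]
229 ((611.2288818359375, 232.67689514160156), (95.64321899414062, 73.0091781616211), 12.860871315002441) [0.5888 0.2271 0.0717]
```

View pics/s5.png

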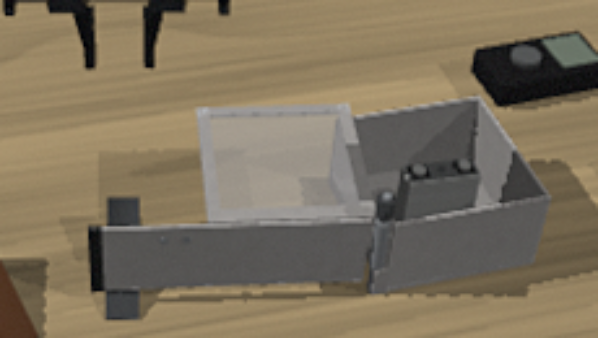

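The cover stands open about 78° on the wedge alone, with the thin end showing under the skirt at (122,305). The cell is upright in the bay at (437,180). Next I'll go above it.

Emit:
drive_tool(
  rows=[
    [45, 2.9, 19.2, 0, 0, 0, -0.09],
    [45, 2.9, 19.2, 0, 0, 0, -0.09],
    [45, 2.9, 19.2, 0, 0, 0, -0.09],
    [45, 2.9, 19.2, 0, 0, 0, -0.09],
    [45, 2.9, 19.2, 0, 0, 0, -0.09],
  ],
)

```text
time_s: 10.82
tcp_pos: [0.5541, 0.0331, 0.2276]
ee_rot: [[0.788, -0.616, -0.004], [-0.616, -0.788, -0.001], [-0.002, 0.003, -1.0]]
wrist_force: [1.0, -0.3, -0.1]
gripper_width: 0.45
gripper_force: 0.0
```

Emit:
drive_tool(
  rows=[
    [45, 2.9, 19.2, 0, 0, 0, -0.09],
    [45, 2.9, 19.2, 0, 0, 0, -0.09],
    [45, 2.9, 19.2, 0, 0, 0, -0.09],
    [45, 2.9, 19.2, 0, 0, 0, -0.09],
    [45, 2.9, 19.2, 0, 0, 0, -0.09],
  ],
)

```text
time_s: 11.23
tcp_pos: [0.5686, 0.1292, 0.2275]
ee_rot: [[0.441, -0.897, -0.004], [-0.897, -0.441, -0.002], [0.0, 0.004, -1.0]]
wrist_force: [-0.7, -0.2, -0.3]
gripper_width: 0.452
gripper_force: 0.0
```

Emit:
drive_tool(
  rows=[
    [45, 2.9, 19.2, 0, 0, 0, -0.09],
    [45, 2.9, 19.2, 0, 0, 0, -0.09],
    [45, 2.9, 19.2, 0, 0, 0, -0.09],
    [45, 2.9, 19.2, 0, 0, 0, -0.09],
    [45, 2.9, 19.2, 0, 0, 0, -0.09],
  ],
)

```text
time_s: 11.65
tcp_pos: [0.5832, 0.2251, 0.2273]
ee_rot: [[0.007, -1.0, -0.003], [-1.0, -0.007, -0.002], [0.002, 0.004, -1.0]]
wrist_force: [0.2, 0.2, 0.5]
gripper_width: 0.452
gripper_force: 0.0
```

Emit:
drive_tool(
  rows=[
    [45, 0, 0, 0, 0, 0, 0],
    [45, 0, 0, 0, 0, 0, 0],
  ],
)

```text
time_s: 11.82
tcp_pos: [0.5832, 0.2249, 0.2273]
ee_rot: [[0.014, -1.0, -0.003], [-1.0, -0.014, -0.002], [0.002, 0.003, -1.0]]
wrist_force: [0.3, -1.1, 0.1]
gripper_width: 0.451
gripper_force: 0.0
```

```bash
python3 - <<'E'
from h import *
c,W=wristcloud()
W[c["z_map"]==0]=9
m=(W[...,2]>.064)&(W[...,2]<.0745)&(np.abs(W[...,0]-.59)<.06)&(np.abs(W[...,1]-.22)<.065)
n,l,s,_=cv2.connectedComponentsWithStats(m.astype(np.uint8))
k=1+np.argmax(s[1:,4]);P=W[l==k]
print(len(P),cv2.minAreaRect((P[:,:2]*1000).astype(np.float32)),P.mean(0))
for x in masks_of("cell",c):
    r=x["region"];q=W[r];q=q[(q[:,2]>.064)&(q[:,2]<.08)]
    if len(q)>20: print(x["p"],x["xy"],len(q),cv2.minAreaRect((q[:,:2]*1000).astype(np.float32)))
m=(W[...,2]>.08)&(W[...,2]<.09)&(np.abs(W[...,0]-.58)<.1)&(np.abs(W[...,1]-.22)<.1);P=W[m];print("walls",len(P),P.min(0),P.max(0))
save("w5.png",c["frame"])
E
```

```text
t 11.82 tcp [583.2 224.9 227.3] yaw_y 180.8 z [-0.0033 -0.0023 -1.    ] j [ 35.9  22.7  -0.6  -0.  -66.9 -35.1] F [ 0.3 -1.1  0.1] w 0.451 gf 0.0
1338 ((583.6181030273438, 227.552978515625), (70.03995513916016, 25.921207427978516), 87.21945190429688) [0.5836 0.225  0.0721]
0.88 [256.6, 181.1] 1533 ((583.5687255859375, 227.38650512695312), (69.71029663085938, 25.82933235168457), 87.17059326171875)
walls 3678 [0.4861 0.12   0.08  ] [0.6549 0.3018 0.09  ]
```

View pics/w5.png

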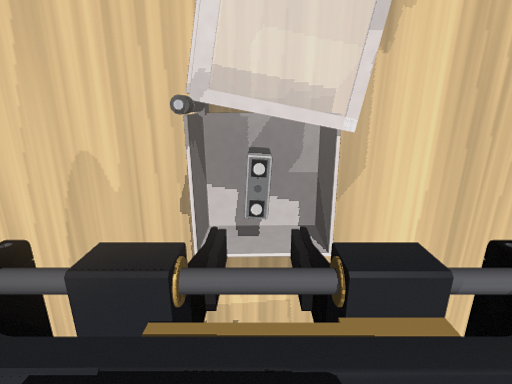

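The cell is centred at (257,183) in the wrist view and the cover's top is clear of it. I'll descend and grip.

Emit:
drive_tool(
  rows=[
    [45, 0.4, 2.6, -30, 0, 0, -0.063],
    [45, 0, 0, -30, 0, 0, 0],
    [45, 0, 0, -30, 0, 0, 0],
    [45, 0, 0, -30, 0, 0, 0],
    [45, 0, 0, -20, 0, 0, 0],
  ],
)

```text
time_s: 12.33
tcp_pos: [0.5826, 0.2251, 0.0864]
ee_rot: [[-0.052, -0.999, -0.004], [-0.999, 0.052, -0.002], [0.002, 0.004, -1.0]]
wrist_force: [-0.6, 1.0, -0.4]
gripper_width: 0.451
gripper_force: 0.0
```

Emit:
drive_tool(
  rows=[
    [45, 0, 0, -15, 0, 0, 0],
    [45, 0, 0, -8, 0, 0, 0],
    [45, 0, 0, -2.3, 0, 0, 0],
    [0, 0, 0, 0, 0, 0, 0],
    [0, 0, 0, 0, 0, 0, 0],
  ],
)

```text
time_s: 12.75
tcp_pos: [0.5849, 0.2272, 0.0653]
ee_rot: [[-0.051, -0.999, 0.002], [-0.999, 0.051, 0.001], [-0.001, -0.002, -1.0]]
wrist_force: [0.5, -0.5, -0.2]
gripper_width: 0.371
gripper_force: 0.0
```

Emit:
drive_tool(
  rows=[
    [0, 0, 0, 0, 0, 0, 0],
    [0, 0, 0, 0, 0, 0, 0],
    [0, 0, 0, 0, 0, 0, 0],
    [0, 0, 0, 0, 0, 0, 0],
    [0, 0, 0, 0, 0, 0, 0],
  ],
)

```text
time_s: 13.17
tcp_pos: [0.5847, 0.2274, 0.0655]
ee_rot: [[-0.051, -0.999, 0.002], [-0.999, 0.051, 0.001], [-0.001, -0.002, -1.0]]
wrist_force: [-1.1, -0.1, 6.3]
gripper_width: 0.294
gripper_force: 29.8
```

Emit:
drive_tool(
  rows=[
    [0, 0, 0, 15, 0, 0, 0],
    [0, 0, 0, 35, 0, 0, 0],
    [0, 0, 0, 40, 0, 0, 0],
    [0, 0, 0, 40, 0, 0, 0],
    [0, 0, 0, 40, 0, 0, 0],
  ],
)

```text
time_s: 13.58
tcp_pos: [0.5832, 0.2269, 0.2344]
ee_rot: [[-0.052, -0.999, -0.003], [-0.999, 0.052, -0.001], [0.001, 0.003, -1.0]]
wrist_force: [1.1, 0.4, -3.5]
gripper_width: 0.299
gripper_force: 29.8
```

Emit:
drive_tool(
  rows=[
    [0, -2.3, -15, 10, 0, 0, -0.0083],
    [0, -2.3, -25, 0, 0, 0, -0.0083],
    [0, -2.3, -30, 0, 0, 0, -0.0083],
    [0, -2.3, -30, 0, 0, 0, -0.0083],
    [0, -2.3, -30, 0, 0, 0, -0.0083],
  ],
)

```text
time_s: 14.0
tcp_pos: [0.5712, 0.0958, 0.2423]
ee_rot: [[-0.093, -0.996, -0.003], [-0.996, 0.093, -0.0], [0.0, 0.003, -1.0]]
wrist_force: [0.2, 0.3, -4.7]
gripper_width: 0.3
gripper_force: 29.8
```

Emit:
drive_tool(
  rows=[
    [0, -2.3, -30, 0, 0, 0, -0.0083],
    [0, -2.3, -30, 0, 0, 0, -0.0083],
    [0, -2.3, -30, 0, 0, 0, -0.0083],
    [0, -2.3, -30, 0, 0, 0, -0.0083],
    [0, -2.3, -30, 0, 0, 0, -0.0083],
  ],
)

```text
time_s: 14.42
tcp_pos: [0.5597, -0.0543, 0.2423]
ee_rot: [[-0.135, -0.991, -0.003], [-0.991, 0.135, 0.001], [-0.0, 0.003, -1.0]]
wrist_force: [-0.3, -0.2, -3.5]
gripper_width: 0.3
gripper_force: 29.8
```

Emit:
drive_tool(
  rows=[
    [0, -2.3, -30, 0, 0, 0, -0.0083],
    [0, -2.3, -30, 0, 0, 0, -0.0083],
    [0, -2.3, -30, 0, 0, 0, -0.0083],
    [0, -2.3, -30, 0, 0, 0, -0.0083],
    [0, -2.3, -30, 0, 0, 0, -0.0083],
  ],
)

```text
time_s: 14.83
tcp_pos: [0.5483, -0.204, 0.2423]
ee_rot: [[-0.176, -0.984, -0.003], [-0.984, 0.176, 0.002], [-0.001, 0.003, -1.0]]
wrist_force: [1.1, 0.6, -3.2]
gripper_width: 0.295
gripper_force: 29.8
```

Emit:
drive_tool(
  rows=[
    [0, -2.3, -30, 0, 0, 0, -0.0083],
    [0, -2.3, -30, 0, 0, 0, -0.0083],
    [0, -2.3, -30, 0, 0, 0, -0.0083],
    [0, -2.3, -30, 0, 0, 0, -0.0083],
    [0, -2.3, -22, 0, 0, 0, -0.0083],
  ],
)

```text
time_s: 15.25
tcp_pos: [0.5368, -0.3467, 0.2419]
ee_rot: [[-0.218, -0.976, -0.003], [-0.976, 0.218, 0.002], [-0.001, 0.003, -1.0]]
wrist_force: [1.1, 0.0, -3.0]
gripper_width: 0.297
gripper_force: 29.8
```

Emit:
drive_tool(
  rows=[
    [0, 0, 0, 0, 0, 0, 0],
    [0, 0, 0, 0, 0, 0, 0],
  ],
)

```text
time_s: 15.42
tcp_pos: [0.5368, -0.3455, 0.2417]
ee_rot: [[-0.219, -0.976, -0.003], [-0.976, 0.219, 0.002], [-0.002, 0.004, -1.0]]
wrist_force: [0.1, 0.3, -2.8]
gripper_width: 0.298
gripper_force: 29.8
```

```bash
python3 - <<'E'
from h import *
st();c=capture("scene");b=capture("top");W=world(b)
save("s6.png",cv2.resize(np.hstack([c["frame"][100:260,40:300],b["frame"][80:240,280:440]]),None,fx=1.85,fy=1.85))
W[b["z_map"]==0]=9
P=W[(np.hypot(W[...,0]-.52,W[...,1]+.37)<.15)&(W[...,2]>.028)&(W[...,2]<.042)]
Ws=world(c);m=(np.abs(Ws[...,0]-.6)<.12)&(np.abs(Ws[...,1])<.12)&(Ws[...,2]>.05)&(Ws[...,2]<.09)&(c["z_map"]>0)
P=Ws[m][:,:2]-[.652,.143];print("cover",np.percentile(np.degrees(np.arctan2(P[:,1],P[:,0]))%360-180.7,[50,90]))
m=(np.hypot(Ws[...,0]-.53,Ws[...,1]+.37)<.1)&(Ws[...,2]>.1)&(Ws[...,2]<.25)&(c["z_map"]>0);print("hanging z min",np.percentile(Ws[m][:,2],[0.5,2]))
E
```

```text
t 15.42 tcp [ 536.8 -345.5  241.7] yaw_y 167.4 z [-0.0033  0.0024 -1.    ] j [-18.3  23.5   2.7  -0.1 -69.5   5.7] F [ 0.1  0.3 -2.8] w 0.298 gf 29.8
cover [78.3936 79.5148]
hanging z min [0.1826 0.1842]
```

View pics/s6.png

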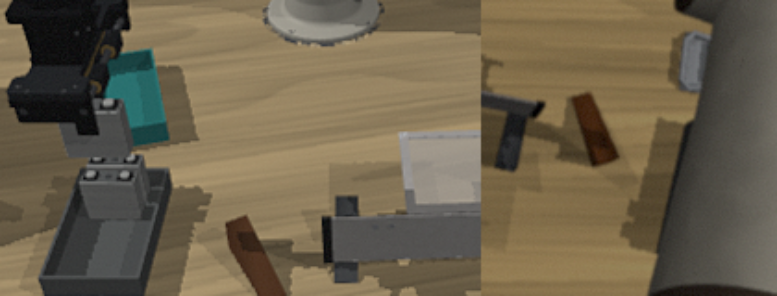

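The cell hangs upright at (97,130) and the cover is still propped at 78°. It needs another 30 mm in −y, then I can lower it.

Emit:
drive_tool(
  rows=[
    [0, 0.5, -15, 0, 0, 0, 0],
    [0, 0.5, -14.5, 0, 0, 0, 0],
    [0, 0, 0, -30, 0, 0, 0],
    [0, 0, 0, -35, 0, 0, 0],
    [0, 0, 0, -35, 0, 0, 0],
  ],
)

```text
time_s: 15.93
tcp_pos: [0.5399, -0.375, 0.144]
ee_rot: [[-0.216, -0.976, 0.003], [-0.976, 0.216, -0.001], [0.0, -0.003, -1.0]]
wrist_force: [-0.1, -0.1, -3.5]
gripper_width: 0.297
gripper_force: 29.8
```

Emit:
drive_tool(
  rows=[
    [0, 0, 0, -30, 0, 0, 0],
    [0, 0, 0, -20, 0, 0, 0],
    [0, 0, 0, -12, 0, 0, 0],
    [0, 0, 0, -8, 0, 0, 0],
    [0, 0, 0, 0, 0, 0, 0],
  ],
)

```text
time_s: 16.35
tcp_pos: [0.5389, -0.3743, 0.0728]
ee_rot: [[-0.216, -0.976, -0.002], [-0.976, 0.216, 0.001], [-0.0, 0.002, -1.0]]
wrist_force: [0.1, 0.7, -3.4]
gripper_width: 0.295
gripper_force: 29.8
```

Emit:
drive_tool(
  rows=[
    [0, 0, 0, -2, 0, 0, 0],
    [0, 0, 0, -2, 0, 0, 0],
    [0, 0, 0, -2, 0, 0, 0],
    [0, 0, 0, 0, 0, 0, 0],
  ],
)

```text
time_s: 16.68
tcp_pos: [0.5395, -0.3744, 0.0689]
ee_rot: [[-0.216, -0.976, 0.001], [-0.976, 0.216, -0.0], [0.0, -0.001, -1.0]]
wrist_force: [-0.1, -0.3, -3.2]
gripper_width: 0.297
gripper_force: 29.8
```

Emit:
drive_tool(
  rows=[
    [0, 0, 0, -1.5, 0, 0, 0],
    [0, 0, 0, -1.5, 0, 0, 0],
    [0, 0, 0, 0, 0, 0, 0],
  ],
)

```text
time_s: 16.93
tcp_pos: [0.5391, -0.3743, 0.0651]
ee_rot: [[-0.216, -0.976, -0.0], [-0.976, 0.216, 0.0], [-0.0, 0.0, -1.0]]
wrist_force: [-0.0, -0.0, -3.1]
gripper_width: 0.296
gripper_force: 29.8
```

Emit:
drive_tool(
  rows=[
    [0, 0, 0, -1.5, 0, 0, 0],
    [0, 0, 0, 0, 0, 0, 0],
  ],
)

```text
time_s: 17.1
tcp_pos: [0.5393, -0.3744, 0.0636]
ee_rot: [[-0.216, -0.976, 0.0], [-0.976, 0.216, -0.0], [0.0, -0.0, -1.0]]
wrist_force: [0.7, -0.5, -1.6]
gripper_width: 0.298
gripper_force: 29.8
```

Emit:
drive_tool(
  rows=[
    [0, 0, 0, -0.4, 0, 0, 0],
    [60, 0, 0, 0, 0, 0, 0],
    [60, 0, 0, 0, 0, 0, 0],
    [60, 0, 0, 0, 0, 0, 0],
    [60, 0, 0, 0, 0, 0, 0],
  ],
)

```text
time_s: 17.52
tcp_pos: [0.5396, -0.3746, 0.0638]
ee_rot: [[-0.216, -0.976, 0.001], [-0.976, 0.216, -0.001], [0.0, -0.001, -1.0]]
wrist_force: [-0.7, -0.6, -0.1]
gripper_width: 0.512
gripper_force: 0.0
```

Emit:
drive_tool(
  rows=[
    [60, 0, 0, 0, 0, 0, 0],
    [60, 0, 0, 15, 0, 0, 0],
    [60, 0, 0, 30, 0, 0, 0],
    [60, 0, 0, 35, 0, 0, 0],
    [60, 0, 0, 35, 0, 0, 0],
  ],
)

```text
time_s: 17.93
tcp_pos: [0.5388, -0.3742, 0.179]
ee_rot: [[-0.216, -0.976, -0.002], [-0.976, 0.216, 0.0], [-0.0, 0.002, -1.0]]
wrist_force: [1.2, 0.4, 0.5]
gripper_width: 0.597
gripper_force: 0.0
```

Emit:
drive_tool(
  rows=[
    [60, 0, 0, 35, 0, 0, 0],
    [60, 0, 0, 35, 0, 0, 0],
    [60, 0, 0, 0, 0, 0, 0],
    [60, 0, 0, 0, 0, 0, 0],
    [60, 0, 0, 0, 0, 0, 0],
  ],
)

```text
time_s: 18.35
tcp_pos: [0.5389, -0.374, 0.2478]
ee_rot: [[-0.216, -0.976, -0.0], [-0.976, 0.216, 0.001], [-0.001, 0.0, -1.0]]
wrist_force: [-0.9, -0.9, -0.4]
gripper_width: 0.601
gripper_force: 0.0
```

```bash
python3 - <<'E'
from h import *
c,W=wristcloud();W[c["z_map"]==0]=9
m=(W[...,2]>.062)&(W[...,2]<.078)&(np.hypot(W[...,0]-.539,W[...,1]+.374)<.055);P=W[m]
print(len(P),cv2.minAreaRect((P[:,:2]*1000).astype(np.float32)),P.mean(0))
s=capture("scene");Ws=world(s);m=(np.abs(Ws[...,0]-.6)<.12)&(np.abs(Ws[...,1])<.12)&(Ws[...,2]>.05)&(Ws[...,2]<.09)&(s["z_map"]>0)
P=Ws[m][:,:2]-[.652,.143];print("cover",np.percentile(np.degrees(np.arctan2(P[:,1],P[:,0]))%360-180.7,[50,90]))
save("s7.png",cv2.resize(s["frame"][120:310,60:410],None,fx=2.2,fy=2.2))
E
```

```text
t 18.35 tcp [ 538.9 -374.   247.8] yaw_y 167.5 z [-0.0003  0.0009 -1.    ] j [-20.7  24.9   5.8  -0.  -71.    8.2] F [-0.9 -0.9 -0.4] w 0.601 gf 0.0
1389 ((538.4041748046875, -374.278076171875), (69.71991729736328, 25.827669143676758), 78.04110717773438) [ 0.5379 -0.3764  0.0706]
cover [78.4369 79.5158]
```

View pics/s7.png

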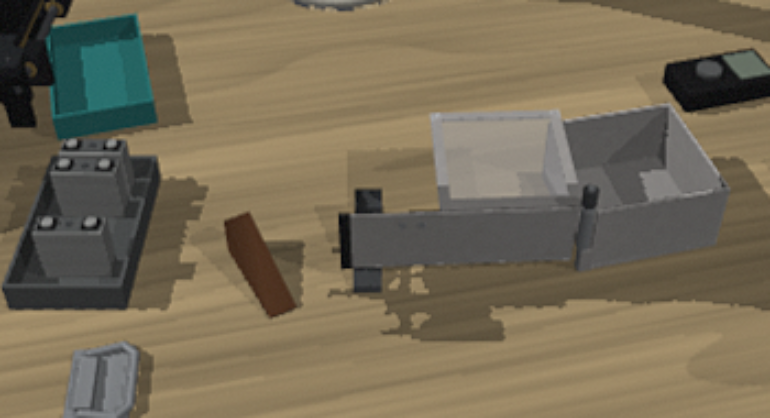

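The cell stands upright in the free part of the grey tray at (75,248). The cover is still propped open by the wedge at (368,240), and the other things haven't moved. I'm handing in.

```bash
python3 -c "
from station import *
print(finish_job())"
```

```text
the job is handed in; nothing more can be done
None
```

I handed the job in after about 18 s of robot time. My last images showed the wedge alone holding the cover open at about 78°, the cell upright in the free part of the grey tray, and nothing else moved. The hand-in returned no verdict.

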